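Touch-sensor check on a prosthetic fingertip

TASK

Two prosthetic hands lie palm up in bench holders, a left and a right one: check the touch sensor in the ring finger of the left hand. With your fingertips, lightly press the rubber pad at the tip of that finger down until the sprung finger has given about a centimetre, keep it pressed for about a second, then let it spring back and withdraw. Touch no other finger, neither the palm nor the right hand, and lift or shift nothing on the bench.

Things in the scene. Friction and masses are not known exactly. Their poses are not given: they have to be found in the camera images.
- left_ring_tip: tip of the left hand's ring finger (between middle and little finger): rounded white tip 27 mm long, dark rubber pad 19 x 13 mm on its upper side. Origin at the middle of the pad's upper face, about 83 mm above the bench; -x points along the finger to its end, 12 mm away, y across it, z out of the pad, leaning 12 degrees towards the palm. The neighbours' pads lie about 35 mm to either side.
- left_ring (a joint): how far the left ring finger is pressed down about its sprung knuckle, rad: 0 at rest, positive as the tip goes down, stop at 0.24 (18 mm down at the pad). The pad is 75 mm from the knuckle: 10 mm of travel is about 0.13 rad. The spring pushes back with about 0.45 N per mm at the pad (4.5 N at 10 mm) and returns the finger to 0 when let go. The sensor takes 12 N at most.
- left_hand: holder of the left hand, 2 kg, loose on rubber feet: dark steel plate 215 x 116 mm, top 13 mm up, aluminium wrist clamp (top 83 mm). Origin on the bench, 30 mm behind the line of knuckles; fingers along -x, z up. A left hand, palm up: seen from above with the fingers pointing away from the viewer its thumb is on the left (-y here), then index, middle, ring and little finger towards +y.
- left_palm: the palm and wrist of the left hand, white plastic 98 x 80 mm with a dark grip pad, its upper face about 82 mm above the bench; the same origin and axes as left_hand. Not to be touched.
- left_index: index finger of the left hand, 84 mm long, a three-part white plastic finger with a dark rubber pad on the upper side of its tip; not to be touched. Origin at its knuckle; its own -x runs from knuckle to tip, z up; the middle of its tip pad lies 73 mm along -x and 17 mm above the origin.
- left_middle: middle finger of the left hand, 92 mm long, a three-part white plastic finger with a dark rubber pad on the upper side of its tip; not to be touched. Origin at its knuckle; its own -x runs from knuckle to tip, z up; the middle of its tip pad lies 80 mm along -x and 18 mm above the origin.
- left_little: little finger of the left hand, 70 mm long, a three-part white plastic finger with a dark rubber pad on the upper side of its tip; not to be touched. Origin at its knuckle; its own -x runs from knuckle to tip, z up; the middle of its tip pad lies 62 mm along -x and 16 mm above the origin.
- left_thumb: thumb of the left hand, 62 mm long, standing out to the side; it can be swung upward on a stiff joint and may start anywhere between flat and some 40 degrees up (tip up to 105 mm above the bench). Origin at its root, on the side of the palm. Not to be touched.
- right_hand: the right hand in its holder: the exact mirror image of the left one (in its own frame the fingers also point along -x, the thumb is on the +y side), same origin. Not to be touched. The two hands may stand either way round on the bench.
- spare_finger: a spare white finger module lying on the bench, about 100 mm long, 17 mm high; loose. Origin under its middle.
- screw_tray: small grey open tray 85 x 62 x 22 mm with four compartments of screws; loose. Origin under its centre.
- alcohol_bottle: clear bottle with white cap, 54 mm across, 140 mm high; loose. Origin under its centre.
- screwdriver: black-handled screwdriver, 165 mm long, lying on the bench; loose. Origin under its middle, along its x.
- multimeter: handheld multimeter lying face up, 165 x 80 x 48 mm; loose. Origin under its centre.
- tape_roll: roll of amber tape lying flat, 92 mm across, 19 mm high; loose. Origin under its centre.
- tweezers: steel tweezers, 125 mm long, lying on the bench; loose. Origin under the middle.
Not all that is in view belongs to the job. What is shaped like the alcohol_bottle but purple or yellow is not meant.

How it is judged:
On the way, in this order (a step that is already met when the one before it is completed fails the run):
1. the fingertips press the pad of the left ring finger, and the finger has given by at least 5 mm, for 0.7 s (value of joint left_ring above 0.065 rad and contact force between the fingers and left_ring_tip above 0.8 N), for 0.7 s.
2. the fingertip is let go and the finger has sprung back (value of joint left_ring below 0.02 rad and contact force between anything else and left_ring_tip below 0.1 N), for 0.2 s.
At the end, for the whole second after the job is handed in: the left ring finger is back at rest (within 0.02 rad, about 1.5 mm at the tip) with nothing touching its tip, both hands stand still within 10 mm of where they stood, and no other thing on the bench has moved by 10 mm or more; the bottle still stands (all of step 2 and value of joint left_ring above -0.02 rad and distance of each of left_hand, right_hand, left_thumb, spare_finger, screw_tray, alcohol_bottle, screwdriver, multimeter, tape_roll, tweezers from where it was at the start of the episode below 0.01 m and angle between alcohol_bottle's own z axis and vertical below 0.1 rad and linear speed of each of left_hand, right_hand below 0.01 m/s).
It fails at once if the ring fingertip is pressed with more than 12 N (contact force between anything else and left_ring_tip above 12 N).
It fails at once if another finger or the palm of the left hand is touched (contact force between any of the arm, the fingers and left_index above 0.5 N or contact force between any of the arm, the fingers and left_middle above 0.5 N or contact force between any of the arm, the fingers and left_little above 0.5 N or contact force between any of the arm, the fingers and left_thumb above 0.5 N or contact force between any of the arm, the fingers and left_palm above 0.5 N).
It fails at once if the right hand or its holder is touched (contact force between any of the arm, the fingers and right_hand above 0.5 N).
It fails at once if the left hand with its holder is shifted by 10 mm, lifted or tipped, or its ring finger is pulled upward (value of joint left_ring below -0.04 rad or distance of left_hand from where it was at the start of the episode above 0.01 m or angle between left_hand's own z axis and vertical above 0.06 rad).
It fails at once if another thing on the bench is moved by 10 mm or knocked over (distance of any of spare_finger, screw_tray, alcohol_bottle, screwdriver, multimeter, tape_roll, tweezers from where it was at the start of the episode above 0.01 m or angle between alcohol_bottle's own z axis and vertical above 0.3 rad).
It also fails if it takes over 38 s, if anything falls off the work surface, if the arm or the gripper's body presses on something with over 40 N, if the wrist force passes 120 N, or if a joint passes its speed limit or range.

ROBOT

A 6-joint arm with a two-finger parallel gripper is mounted at the origin on the work surface. World frame = base frame: x ahead of the robot, y to its left, z up, the work surface at z = 0. Lengths are in m, angles in rad, forces in N, time in s.
With the tool pointing down it reaches from about 0.325 to 0.85 m from the base axis. Payload 15.5 kg.
Tool frame: the origin (TCP) lies at the very end of the fingers, on their centre line; the grasp point (between the pads) lies 19 mm behind it (arm.hold_point_z is the distance from the TCP to the grasp point, in m); z points along the fingers, y is the line along which they close (so a half turn about z gives the same grasp; the last joint's range is limited). The gripper opens to 91 mm and grips with 3 to 60 N. Pads are 32 mm wide; open, the fingers measure 118 mm over their backs; the gripper's body (76 mm by 178 mm) begins 60 mm behind the grasp point.
Start: joints at [-1.429, 0.494, 1.345, -0, 1.302, -0.096], TCP at [0.147, -0.607, 0.214] pointing down, gripper open.
Joint ranges: [-2.91, 2.91], [-0.82, 2.16], [0.22, 2.67], [-1.22, 4.37], [0.12, 2.79], [-3.08, 3.08]. Speed limits (rad/s): [1.89, 1.89, 2.57, 3.01, 3.01, 3.01].

INTERFACE

Orientations are given as a rotation vector (axis times angle).
In Python, from rig import get_obs, optics, arm gives the robot as it stands.
- The arm moves only by the tool send_rows, never from a script. Its argument "commands" is a list that holds one entry, the list of rows, each a list of 7 numbers: the shift along the world's x, y, z in m, then the turn, a rotation vector about the world's x, y, z in rad, then the finger opening in m, from 0 to 0.0912. In form: [[[x, y, z, ax, ay, az, hand], ...]]. A call has 1 to 10 rows; each row shifts and turns the commanded pose from where the row before left it; what a row does not reach is not made up. A row lasts 1/8 s, in which the tool goes at most 62.5 mm and 10.7 degrees, less where a joint would pass 70% of its speed; a pose out of reach is approached as far as the arm can. A call is refused whole if a number of a shift passes 0.0625 or a number of a turn 0.188, either way. A call with a gripper value outside its range is refused whole. The fingers move at their own pace and stop on an object; "grip_force" is the grip in N (left out, the last holds). Time passes only in rows, so rows that do not move let the fingers close. It gives the time, the measured TCP pose, the force and the opening at its end, in the units of the state.
- get_obs(): the state, without advancing time (a new reading comes with each control period).
- optics.capture(name): name is "side" or "top" or "wrist"; returns a dict with "image" (480x640x3 uint8, blue, green, red), "fx", "fy", "cx", "cy" (pixels), "cam_to_world" (4x4, takes a point from camera to world coordinates); the wrist camera has in their place "tool_from_camera" (4x4, takes a point from camera to tool coordinates, whose origin is the TCP and whose axes are the flange's). Camera axes: x right, y down, z forward; pixel columns grow to the right and rows downward; lengths in m; the calibration is good to about 2 mm. The wrist camera is an equidistant fisheye: a pixel r from the principal point sees the ray r / f radians off the axis. A picture is of the moment at which its call begins: read the wrist's pose just before it. There is no depth.
- arm.close_job(): hands the job in, once; it reports no verdict.
The state is a dict: "time_s": time; "q": joint angles; "qd": joint speeds; "effort": joint torques, N m; "tcp_pos": TCP position; "ee_rot": TCP orientation; "force": force on the tool from outside, world axes, zero at the start; "moment": the same for the moment, N m; "opening": finger opening in m.
Only numpy, scipy, OpenCV 4.12 (cv2) and the standard library are available. Lean on these libraries where they do the work, as an engineer would, in place of code of your own. Each camera call takes 0.05 s, during which the arm holds its last target. There are 200 camera calls.

## Working session

There is one attempt and no reset: what is moved stays moved. The work goes in short steps, Python scripts to look and compute and a tool call to move; the robot and the scene stay as the last step left them, time stands still between calls to the robot, and variables do not carry over. Pictures are saved under pics/ and viewed, on a budget of 10 in all, crops included, one or two more only if the job needs it, and the job is handed in when it is done.

Besides the shell and the picture viewer there is one more tool, called as name(argument=value, ...), one argument or row to a line, values as JSON. send_rows: Moves the arm, as the interface text tells. Its arguments: {"type":"object","properties":{"commands":{"type":"array","items":{"type":"array","items":{"type":"array","items":{"type":"number"}}}},"grip_force":{"type":"number"}},"required":["commands"]}

```bash
mkdir -p pics
cat > h.py <<'E'
from rig import get_obs, optics, arm
import numpy as np, cv2
def save(n,f):
    c=optics.capture(n); cv2.imwrite(f,c["image"]); np.save(f+'.npy',{k:v for k,v in c.items() if k!='image'},allow_pickle=True); return c
E
python3 - <<'E'
from h import *
for n in ("top","side"):
    c=save(n,f"pics/{n}0.png"); print(n,c["fx"],c["cx"],c["cy"],c["cam_to_world"].round(3).tolist())
print(get_obs())
E
```

```text
top 494.9061147274668 320.7081421058345 230.379786804228 [[0.016, -0.992, 0.128, 0.456], [-1.0, -0.014, 0.012, -0.006], [-0.011, -0.128, -0.992, 1.222], [0.0, 0.0, 0.0, 1.0]]
side 450.8996407608868 320.5355137953396 247.31591208504938 [[0.995, -0.034, 0.095, 0.475], [-0.098, -0.544, 0.833, -0.89], [0.023, -0.838, -0.545, 0.641], [0.0, 0.0, 0.0, 1.0]]
{'time_s': 0.1, 'q': array([-1.42851411e+00,  4.94149124e-01,  1.34602349e+00, -9.24406668e-06,
        1.30253657e+00, -9.54736622e-02]), 'qd': array([ 0.0012313 , -0.00078786, -0.00266769,  0.00036856, -0.000108  ,
       -0.00081544]), 'effort': array([ 1.55164133e-03, -8.80245852e+01, -3.82544661e+01,  7.09690154e-02,
        4.83498140e-02, -1.91792770e-05]), 'tcp_pos': array([ 0.14717018, -0.60708433,  0.21339592]), 'ee_rot': array([-3.11831175e+00, -3.72458524e-01,  5.50193718e-05]), 'force': array([-1.12198893, -0.31940701,  0.46996137]), 'moment': array([-0.03610424,  0.048625  , -0.0185744 ]), 'opening': 0.0908707369552429}
```

View pics/top0.png

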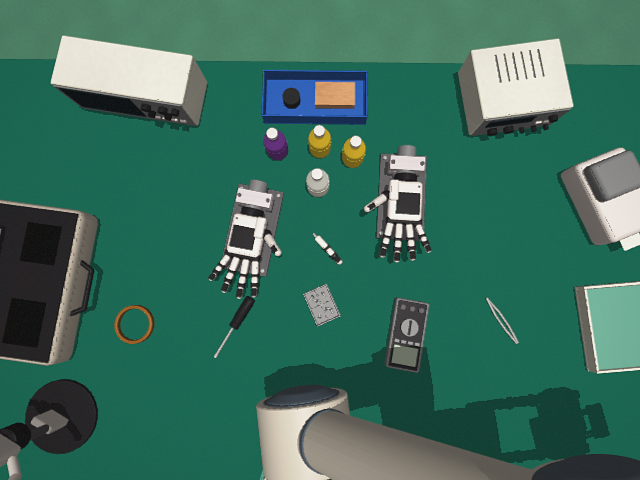

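View pics/side0.png

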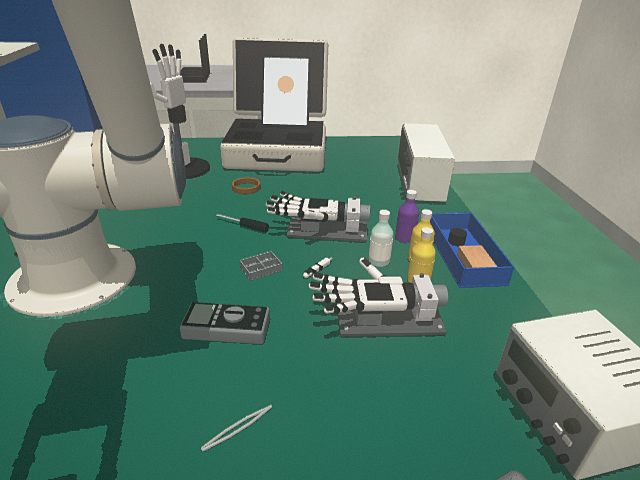

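The top view shows two palm-up hands with fingers pointing down the image, towards the robot. One is at (248,235) with its thumb on the image right at (275,245), the other at (405,200) with its thumb on the left at (372,207). Turned so the fingers point away, the first has its thumb on the left, so it is the left hand.

Candidates for the ring tip are the tips at about (214,277), (228,287), (240,292) and (257,292) on the left hand, and the four tips of the right hand at (385..428, 255). Counting from the thumb, ring is the third finger, about (228,287). I'll check this in a close crop.

Run:
```python
from h import *
t=cv2.imread("pics/top0.png")[220:310,195:295]; s=cv2.imread("pics/side0.png")[180:250,255:380]
a=cv2.resize(t,None,fx=6,fy=6,interpolation=cv2.INTER_CUBIC); cv2.imwrite("pics/ct.png",a)
cv2.imwrite("pics/cs.png",cv2.resize(s,None,fx=6,fy=6,interpolation=cv2.INTER_CUBIC))
```

```text
(no output)
```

View pics/ct.png

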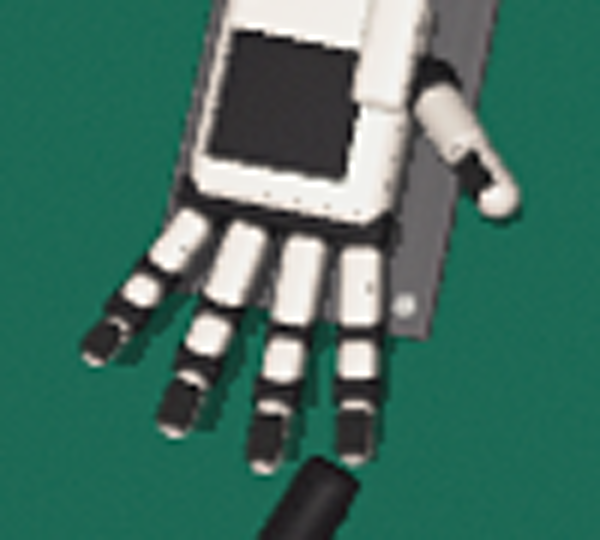

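View pics/cs.png

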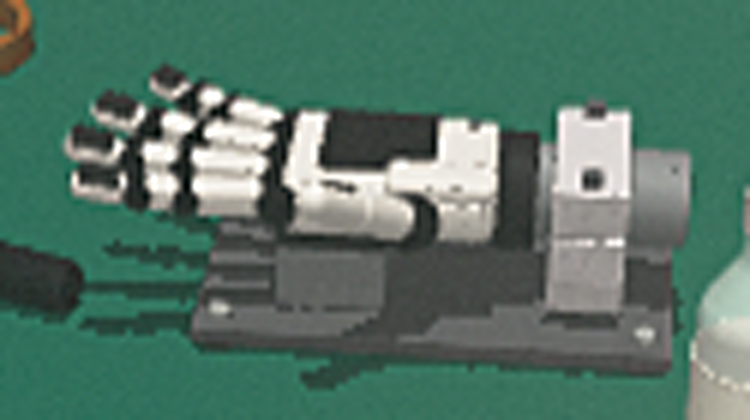

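The crop confirms it. The thumb is on the right, then index pad (356,430), middle (268,435), ring (181,403) and little (104,341). In the side crop the pads, near to far, are index (98,180), middle (93,140), ring (118,108) and little (170,78). Next I triangulate them.

```bash
cat >> h.py <<'E'
def ray(m,u,v):
    T=m["cam_to_world"]; d=T[:3,:3]@[(u-m["cx"])/m["fx"],(v-m["cy"])/m["fy"],1]; return T[:3,3],d/np.linalg.norm(d)
def tri(rs):
    A=sum(np.eye(3)-np.outer(d,d) for o,d in rs); b=sum((np.eye(3)-np.outer(d,d))@o for o,d in rs); p=np.linalg.solve(A,b)
    return p,[np.linalg.norm(np.cross(p-o,d)) for o,d in rs]
def wray(m,tcp,rv,u,v):
    from scipy.spatial.transform import Rotation as Ro
    x=np.array([(u-m["cx"])/m["fx"],(v-m["cy"])/m["fy"]]); r=np.linalg.norm(x)
    d=np.r_[np.sin(r)*x/r,np.cos(r)]; R=Ro.from_rotvec(rv).as_matrix(); T=m["tool_from_camera"]
    return tcp+R@T[:3,3], R@T[:3,:3]@d
E
python3 - <<'E'
from h import *
T=np.load("pics/top0.png.npy",allow_pickle=True).item();S=np.load("pics/side0.png.npy",allow_pickle=True).item()
P={}
for n,a,b in (("index",(356,430),(98,180)),("middle",(268,435),(93,140)),("ring",(181,403),(118,108)),("little",(104,341),(170,78))):
    p,e=tri([ray(T,195+a[0]/6-.4,220+a[1]/6-.4),ray(S,255+b[0]/6-.4,180+b[1]/6-.4)]); P[n]=p; print(n,p.round(4),np.round(e,4))
def atz(u,v,z):
    o,d=ray(T,195+u/6-.4,220+v/6-.4); return o+d*(z-o[2])/d[2]
k=atz(243,225,.075); print("ringknuckle",k, "len",np.linalg.norm(k-P["ring"]), "yaw finger", np.degrees(np.arctan2(*(P["ring"]-k)[1::-1])))
w=save("wrist","pics/w0.png"); print(w["tool_from_camera"].round(3).tolist(),w["fx"],w["cx"],w["cy"])
E
```

```text
index [0.4603 0.1594 0.0778] [0.0003 0.0003]
middle [0.4581 0.1927 0.0801] [0.0005 0.0005]
ring [0.4697 0.2268 0.0785] [0.0004 0.0004]
little [0.4936 0.2576 0.078 ] [0.0011 0.0011]
ringknuckle [0.53815707 0.20623033 0.075     ] len 0.07157813295152066 yaw finger 163.2767140103717
[[-0.0, -0.972, -0.235, 0.066], [1.0, -0.0, -0.0, -0.0], [0.0, -0.235, 0.972, -0.171], [0.0, 0.0, 0.0, 1.0]] 371.64829954431775 321.197615828047 248.7860774926739
```

The triangulation is consistent: ray residuals are about 0.5 mm, the height is 78 mm against about 83 mm in the text, and the spacing is about 35 mm. The finger yaw is 163°. I'll move to a hover above the pad with the fingers closed and the closing axis across the finger.

send_rows(
  commands=[
    [[0.03,0.04,0,0,0,-0.0265,0],[0.03,0.04,0,0,0,-0.0265,0],[0.03,0.04,0,0,0,-0.0265,0],[0.03,0.04,0,0,0,-0.0265,0],[0.03,0.04,0,0,0,-0.0265,0],[0.03,0.04,0,0,0,-0.0265,0],[0.03,0.04,0,0,0,-0.0265,0],[0.03,0.04,0,0,0,-0.0265,0],[0.03,0.04,0,0,0,-0.0265,0],[0.03,0.04,0,0,0,-0.0265,0]],
  ],
  grip_force=5,
)

```text
time_s: 1.4
tcp_pos: [0.448, -0.206, 0.2139]
ee_rot: [3.141, -0.044, 0.0]
force: [0.3, -0.6, 0.2]
opening: 0.0007
```

send_rows(
  commands=[
    [[0.002,0.043,0,0,0,-0.0265,0],[0.002,0.043,0,0,0,-0.0265,0],[0.002,0.043,0,0,0,-0.0265,0],[0.002,0.043,0,0,0,-0.0265,0],[0.002,0.043,0,0,0,-0.0265,0],[0.002,0.043,0,0,0,-0.0265,0],[0.002,0.043,0,0,0,-0.0265,0],[0.002,0.043,0,0,0,-0.0265,0],[0.002,0.043,0,0,0,-0.0265,0],[0,0,0,0,0,-0.0265,0]],
  ],
)

```text
time_s: 2.65
tcp_pos: [0.4651, 0.1819, 0.2137]
ee_rot: [-3.108, 0.454, 0.0]
force: [-0.6, -0.5, -0.1]
opening: 0.0006
```

send_rows(
  commands=[
    [[0,0,0,0,0,0,0],[0,0,0,0,0,0,0]],
  ],
)

```text
time_s: 2.9
tcp_pos: [0.4652, 0.1787, 0.2139]
ee_rot: [3.108, -0.458, -0.0]
force: [-0.2, 0.4, -0.7]
opening: 0.0006
```

Run:
```python
from h import *
from scipy.spatial.transform import Rotation as Ro
o=get_obs(); np.save("pics/o1.npy",o,allow_pickle=True); w=save("wrist","pics/w1.png"); print(o["time_s"],o["tcp_pos"],o["opening"],o["force"],o["q"]); print(Ro.from_rotvec(o["ee_rot"]).as_matrix().round(3))
```

```text
2.9 [0.465194   0.17874789 0.21387936] 0.0006024521161884717 [-0.20828658  0.38411612 -0.69060673] [ 2.47058208e-01  3.16614769e-01  1.65064664e+00 -1.35205516e-04
  1.17457765e+00  2.11058437e+00]
[[ 0.957 -0.289 -0.   ]
 [-0.289 -0.957 -0.   ]
 [-0.     0.    -1.   ]]
```

View pics/w1.png

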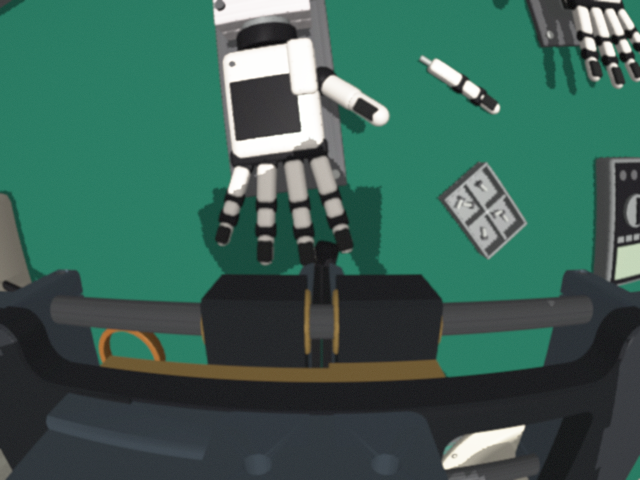

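The wrist view shows the left hand with its thumb at right (370,105). The tips are index (344,240), middle (307,252), ring (265,252) and little (223,235). I'll cross-check the ring by combining this ray with the other two.

Run:
```python
from h import *
T=np.load("pics/top0.png.npy",allow_pickle=True).item();S=np.load("pics/side0.png.npy",allow_pickle=True).item();W=np.load("pics/w1.png.npy",allow_pickle=True).item();o=np.load("pics/o1.npy",allow_pickle=True).item()
for n,a,b,c in (("middle",(268,435),(93,140),(307,251)),("ring",(181,403),(118,108),(265,250)),("little",(104,341),(170,78),(223,235))):
    r=[ray(T,195+a[0]/6-.4,220+a[1]/6-.4),ray(S,255+b[0]/6-.4,180+b[1]/6-.4),wray(W,o["tcp_pos"],o["ee_rot"],*c)]
    p,e=tri(r); print(n,p.round(4),np.round(e,4)); ro,d=r[2]; print(" wrist at .083",(ro+d*(.083-ro[2])/d[2]).round(4))
    p,e=tri(r[::2]); print(" top+wrist",p.round(4))
```

```text
middle [0.4585 0.1931 0.0797] [0.001  0.0003 0.0008]
 wrist at .083 [0.46  0.193 0.083]
 top+wrist [0.4576 0.1941 0.0724]
ring [0.4698 0.2273 0.0782] [0.0007 0.0003 0.0005]
 wrist at .083 [0.471  0.2267 0.083 ]
 top+wrist [0.4693 0.2281 0.0744]
little [0.4935 0.2583 0.0778] [0.0012 0.0012 0.0007]
 wrist at .083 [0.4939 0.2573 0.083 ]
 top+wrist [0.4929 0.2583 0.0779]
```

All three views agree on (0.470, 0.227). I'll centre over the pad, tilt slightly with it, and descend to about 100 mm.

send_rows(
  commands=[
    [[0.001,0.016,-0.01,0.0175,0.0575,0,0],[0.001,0.017,-0.02,0.0175,0.0575,0,0],[0.001,0.016,-0.02,0,0,0,0],[0,0,-0.02,0,0,0,0],[0,0,-0.02,0,0,0,0],[0,0,-0.02,0,0,0,0],[0,0,0,0,0,0,0],[0,0,0,0,0,0,0]],
  ],
)

```text
time_s: 3.95
tcp_pos: [0.4687, 0.2284, 0.1046]
ee_rot: [-3.085, 0.455, 0.185]
force: [-0.5, -0.7, 0.9]
opening: 0.0009
```

Run:
```python
from h import *
o=get_obs();print(o["tcp_pos"],o["force"])
a=save("wrist","pics/w2.png")["image"][170:310,190:400]; s=save("side","pics/s2.png")["image"][150:260,230:370]
cv2.imwrite("pics/c2.png",np.vstack([cv2.resize(a,(450,300),interpolation=cv2.INTER_CUBIC),cv2.resize(s,(450,300),interpolation=cv2.INTER_CUBIC)]))
```

```text
[0.46867029 0.22835721 0.10459421] [-0.46203074 -0.71188267  0.85153997]
```

View pics/c2.png

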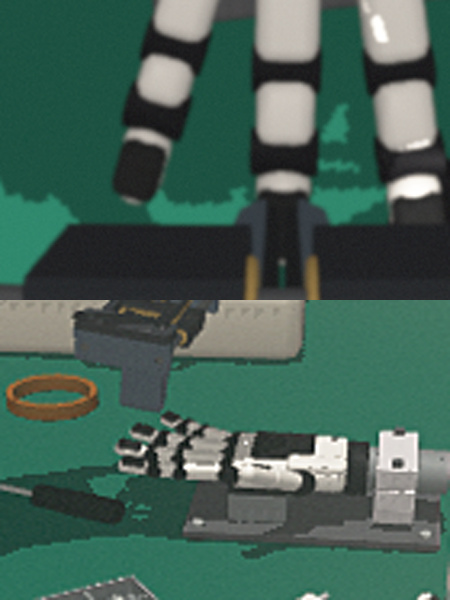

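The wrist crop shows the closed fingertips at about (283,205), in line with the ring finger, with the little finger at left and the middle at right both clear. The side crop shows the tool just above the tip. I'll descend slowly and watch the force.

send_rows(
  commands=[
    [[0,0,-0.006,0,0,0,0],[0,0,-0.006,0,0,0,0],[0,0,-0.004,0,0,0,0],[0,0,-0.003,0,0,0,0],[0,0,0,0,0,0,0],[0,0,0,0,0,0,0]],
  ],
)

```text
time_s: 4.8
tcp_pos: [0.4683, 0.2286, 0.085]
ee_rot: [-3.085, 0.454, 0.185]
force: [0.1, -0.1, -0.4]
opening: 0.0004
```

send_rows(
  commands=[
    [[0,0,-0.002,0,0,0,0],[0,0,-0.002,0,0,0,0],[0,0,0,0,0,0,0],[0,0,0,0,0,0,0]],
  ],
)

```text
time_s: 5.3
tcp_pos: [0.4682, 0.2286, 0.0809]
ee_rot: [-3.085, 0.454, 0.186]
force: [-0.8, -0.1, 1.0]
opening: 0.0001
```

send_rows(
  commands=[
    [[0,0,-0.002,0,0,0,0],[0,0,-0.002,0,0,0,0],[0,0,0,0,0,0,0]],
  ],
)

```text
time_s: 5.68
tcp_pos: [0.4681, 0.2286, 0.0768]
ee_rot: [-3.085, 0.454, 0.186]
force: [-1.3, 0.8, 3.3]
opening: 0.0003
```

send_rows(
  commands=[
    [[0,0,-0.002,0,0,0,0],[0,0,0,0,0,0,0]],
  ],
)

```text
time_s: 5.92
tcp_pos: [0.4681, 0.2286, 0.0748]
ee_rot: [-3.085, 0.454, 0.186]
force: [-1.6, 0.7, 4.1]
opening: 0.0005
```

The force is 4.1 N, which corresponds to about 8–9 mm of travel from contact near 0.083. One more millimetre, then hold for a second.

send_rows(
  commands=[
    [[0,0,-0.001,0,0,0,0],[0,0,0,0,0,0,0],[0,0,0,0,0,0,0],[0,0,0,0,0,0,0],[0,0,0,0,0,0,0],[0,0,0,0,0,0,0],[0,0,0,0,0,0,0],[0,0,0,0,0,0,0],[0,0,0,0,0,0,0]],
  ],
)

```text
time_s: 7.05
tcp_pos: [0.4682, 0.2286, 0.0739]
ee_rot: [-3.085, 0.454, 0.186]
force: [-2.5, 0.5, 5.6]
opening: 0.0002
```

Run:
```python
from h import *
o=get_obs();print(o["time_s"],o["tcp_pos"],o["force"])
s=save("side","pics/s3.png")["image"][180:250,255:380]; s0=cv2.imread("pics/side0.png")[180:250,255:380]
cv2.imwrite("pics/c3.png",np.vstack([cv2.resize(i,(530,297),interpolation=cv2.INTER_CUBIC) for i in (s0,s)]))
```

```text
7.05 [0.46823625 0.2285807  0.07392091] [-2.51758476  0.50305306  5.56881686]
```

View pics/c3.png

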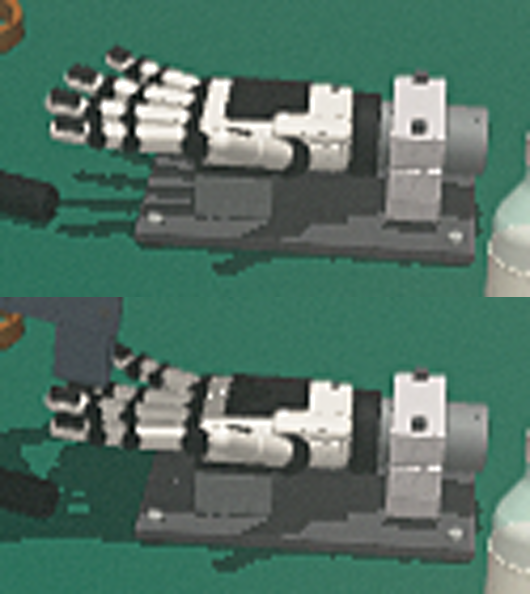

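The tool is on the ring tip at lower crop (85,375), which has gone down. The other fingers and the holder stand as before, and the force is about 5 N. Now I'll release and withdraw straight up.

send_rows(
  commands=[
    [[0,0,-0.0,0,0,0,0],[0,0,0.003,0,0,0,0],[0,0,0.004,0,0,0,0],[0,0,0.005,0,0,0,0],[0,0,0.01,0,0,0,0],[0,0,0.02,0,0,0,0],[0,0,0.03,0,0,0,0],[0,0,0.04,0,0,0,0],[0,0,0.03,0,0,0,0],[0,0,0,0,0,0,0]],
  ],
)

```text
time_s: 8.35
tcp_pos: [0.4693, 0.2289, 0.2185]
ee_rot: [-3.084, 0.453, 0.179]
force: [0.1, -0.8, -0.1]
opening: 0.0007
```

send_rows(
  commands=[
    [[0,-0.01,0.01,0,0,0,0],[0,0,0,0,0,0,0],[0,0,0,0,0,0,0],[0,0,0,0,0,0,0]],
  ],
)

```text
time_s: 8.85
tcp_pos: [0.468, 0.2186, 0.2255]
ee_rot: [-3.085, 0.454, 0.187]
force: [-0.2, 0.1, 0.2]
opening: 0.0006
```

Run:
```python
from h import *
o=get_obs();print(o["time_s"],o["tcp_pos"],o["force"])
a=save("side","pics/s4.png")["image"]; s=a[180:250,255:380]; s0=cv2.imread("pics/side0.png")
cv2.imwrite("pics/c4.png",np.vstack([cv2.resize(i,(530,297),interpolation=cv2.INTER_CUBIC) for i in (s0[180:250,255:380],s)]))
for n,(x,y) in dict(ring=(265,190),little=(280,183),holder=(340,225),tray=(240,250),driver=(225,215),multi=(200,310)).items():
    t=s0[y-0:y+18,x:x+24]; r=cv2.matchTemplate(a[y-10:y+28,x-10:x+34],t,cv2.TM_CCOEFF_NORMED); print(n,np.subtract(cv2.minMaxLoc(r)[3],10),round(r.max(),3))
```

```text
8.85 [0.46802348 0.21856387 0.22546617] [-0.16103958  0.14494616  0.24779265]
ring [0 0] 0.928
little [0 0] 0.915
holder [0 0] 0.996
tray [0 0] 0.994
driver [0 0] 0.864
multi [0 0] 0.859
```

View pics/c4.png

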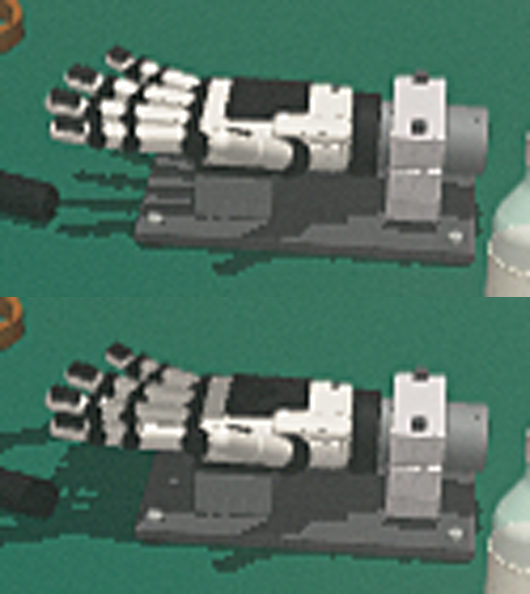

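The ring finger at (82,375) is back at its starting place and nothing else has moved, so I'm handing in.

```bash
python3 -c "
from rig import arm; print(arm.close_job())"
```

```text
the job is handed in; nothing more can be done
None
```

I pressed the left ring finger's pad straight down by about 9 mm, held it for over a second, let it spring back and withdrew. I handed the job in with the robot clock at about 9 s of the 38 s allowed; it gave no verdict.

- **Which finger:** The left hand is the one on the left in the top view, chosen by its thumb side. The ring finger is the third finger from the thumb. The top, side and wrist cameras agreed on its position to within 1 mm.
- **Press:** Force readings were 4 to 5.6 N (noise about 1 N), well under the 12 N limit. I could not read the joint directly. The 9 mm comes from tool height after contact near 83 mm above the bench, and the spring force agrees with it.
- **After withdrawing:** The force reading is about 0. Image matching against the start view showed no shift of the ring or little finger, the holder, the screw tray, the screwdriver or the multimeter. The multimeter, screwdriver and finger matches were weaker (0.86 to 0.93), probably because of the arm's shadow.
- **Not checked after the press:** I did not compare the right hand, tape roll, tweezers, spare finger or bottle by image. The arm passed well above all of them.
- **Disagreement:** The cameras put the pad at 78 mm above the bench, while the text says 83 mm. The first contact force agreed with about 83 mm.

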